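# Take the ink cassette out of the jar-lid coder

## Robot

A 7-joint arm with a two-finger parallel gripper is mounted at the origin on the work surface. World frame = base frame: x ahead of the robot, y to its left, z up, the work surface at z = 0. Lengths are in m, angles in rad, forces in N, time in s.
With the tool pointing down it reaches from about 0.4 to 0.85 m from the base axis. Payload 10.4 kg.
Tool frame: the origin (TCP) lies at the very end of the fingers, on their centre line; the grasp point (between the pads) lies 19 mm behind it; z points along the fingers, y is the line along which they close (so a half turn about z gives the same grasp; the last joint's range is limited). The gripper opens to 85 mm and grips with 20 to 120 N. Pads are 22 mm wide; open, the fingers measure 114 mm over their backs; the gripper's body (76 mm by 85 mm) begins 54 mm behind the grasp point. The pads swing forward as they close: fully open they stand 13 mm farther back than shut.
Start: joints at [-1.131, 0.332, -0.065, 1.46, 0.022, 1.35, -0.088], TCP at [0.279, 0.559, 0.231] pointing down, gripper open.
Joint ranges: [-2.6, 2.6], [-0.5, 2.12], [-1.47, 1.34], [0.16, 2.42], [-1.27, 4.41], [0.06, 2.06], [-2.6, 2.6]. Speed limits (rad/s): [2.22, 2.22, 2.79, 2.79, 3.14, 3.14, 3.14].

## Interface

Orientations are given as a unit quaternion [x, y, z, w].
In Python, from workcell import manip, optics gives the robot as it stands.
- The arm moves only by the tool jog_arm, never from a script. Its arguments are lists of equal length, an entry for each row: "dr": the turn, a rotation vector about the tool's x, y, z normalised to -1 to 1, where 1 is 4 degrees, a list of three; "translation": the shift along the tool's x, y, z normalised to -1 to 1, where 1 is 0.025 m, a list of three; "jaw": the opening, from 0 (shut) to 1 (fully open). A call has 1 to 10 rows; each row shifts and turns the commanded pose from where the row before left it, along the tool's axes as they then stand; what a row does not reach is not made up. A row lasts 1/10 s, in which the tool goes at most 50 mm and 8.59 degrees, less where a joint would pass 70% of its speed; a pose out of reach is approached as far as the arm can. A call with a number of a shift or a turn outside -1 to 1 is refused whole. A call with a gripper value outside its range is refused whole. The fingers move at their own pace and stop on an object; "squeeze" is the grip in N (left out, the last holds). Time passes only in rows, so rows that do not move let the fingers close. It gives the time, the measured TCP pose, the force, the opening and the grip force at its end, in the units of the state.
- manip.get_obs(): the state, without advancing time (a new reading comes with each control period).
- optics.camera(name): name is "scene" or "top"; returns a dict with "color" (420x560x3 uint8, red, green, blue), "mtx" (3x3 intrinsics, pixels), "R" (3x3) and "t" (3): a world point X has camera coordinates R X + t. Camera axes: x right, y down, z forward; pixel columns grow to the right and rows downward; lengths in m; the calibration is good to about 2 mm. A picture is of the moment at which its call begins. There is no depth.
- manip.hand_in(): hands the job in; it is judged then, once.
The state is a dict: "clock": time; "joint_pos": joint angles; "joint_velocities": joint speeds; "tau": joint torques, N m; "position": TCP position; "ee_rot": TCP orientation; "ft_force": force on the tool from outside, world axes, zero at the start; "torque": the same for the moment, N m; "grip_width": opening from 0.0 (shut) to 1.0 (fully open); "grasp_force": force on a finger pad.
Only numpy, scipy, OpenCV 4.12 (cv2) and the standard library are available. Lean on these libraries where they do the work, as an engineer would, in place of code of your own. Each camera call takes 0.05 s, during which the arm holds its last target. There are 200 camera calls.

## Task

The ink cassette of the lid coder is due for a change. First stand the coder's head lever straight up and leave it so; then pinch the two side catches of the cassette in the coder together between the fingers, lift the cassette level, straight out of its well until its underside is well over 5 cm above the coder's deck, and finish while still holding it there by its pinched catches. Do not shift or tip the jars and the spare cassette that stand round the coder.

Things in the scene. Friction and masses are not known exactly. Their poses are not given: they have to be found in the camera images.
- coder: Jar-lid coder: low white box fixed to the bench, 270 mm long (x -130 to +140), 220 wide (y +-110), flat deck 70 mm above the bench. Origin on the bench under the centre of the cassette well. x points from the lid nest (gold lid fixed on the deck at x = -92 mm, 14 mm high) to the lever, y runs across the two catches, z up. Stands mid-bench, turned by up to 25 degrees.
- well_floor (a point): Centre of the floor of the coder's cassette well, 25 mm above the bench. The well is 106 mm (x) by 66 mm (y) and 45 mm deep; on both y sides a steel lip, 15 mm high below the deck, holds down the teeth of the cassette's catches.
- head_lever (a joint): Angle of the head lever, rad: 0 = straight up, negative = leaning over the cassette (towards the lid nest, coder -x), positive = leaning away from it. Range -1.1 to 0.8; starts between -1.05 and -0.5. Stiff friction hinge (0.12 N m, about 1.2 N at the grip): it stays where it is left.
- lever_hinge (a point): Point on the lever's hinge axis: coder x = +95 mm, y = 0, 90 mm above the bench. The axis runs along the coder's y.
- lever_grip (a point): Centre of the black grip at the end of the lever, 100 mm from the hinge axis: a roller 26 mm in diameter, 26 mm long along the coder's y, flat ends; it can be pinched across y from above. The steel rod below it is 10 mm thick. When the lever leans far, the grip hangs over the cassette, some 20 mm or more above the catch tabs.
- cassette: Ink cassette seated in the coder's well: grey block 100 mm (x) by 60 (y) by 43 high with two black discs on top, 0.15 to 0.25 kg, its top 2 mm below the deck. Origin at the centre of its underside, axes as the coder's. 3 mm of play in the well on each side. Teeth on its two side catches lock under the well's lips until both are pinched in; it must rise 45 mm to leave the well.
- catch_left (a joint): Travel of the +y catch, m: 0 = sprung out (locked), 0.007 = fully pinched in; at about 0.005 the tooth is free of the lip. Spring 1.5 N at rest, 3.6 N fully in; at the stop it bears on the cassette, so a firm pinch of 15 to 25 N carries it.
- catch_right (a joint): The same for the -y catch.
- catch_left_pad (a point): Centre of the ribbed outer face of the +y catch: a black upright tab in the middle of the cassette's +y side, 26 mm wide (x), 6 thick, reaching 80 mm above the cassette's underside, so 35 mm above the deck; this point is 66 mm above the underside. The two tabs' outer faces are 60 mm apart when free, 46 fully pinched. Only flat deck outside them.
- catch_right_pad (a point): The same on the -y tab.
- jar_a: Open glass jar of red fruit dice, 74 mm in diameter, 94 mm high, at the coder's +y side. It is loose and must be left where it stands; origin at the centre of its underside.
- jar_b: The same kind of open jar, at the coder's -y side. It is loose and must be left where it stands; origin at the centre of its underside.
- jar_c: Jar with gold lid, 74 mm in diameter, 96 mm high, near the coder's +y, +x corner. It is loose and must be left where it stands; origin at the centre of its underside.
- spare_cassette: Spare ink cassette standing on the bench, alike the one in the coder (100 x 60 mm, tabs to 80 mm), at the coder's -y side. It is loose and must be left where it stands; origin at the centre of its underside.
Not all that is in view belongs to the job. Leave any green or purple look-alike of the jar_a alone.

How it is judged:
On the way:
1. the lever stands straight up while the cassette is still seated and locked (value of joint head_lever between -0.15 and 0.15 rad and z of cassette in the frame of coder below 0.033 m), for 0.2 s.
At the end, for the whole second after the job is handed in: Lever within 0.15 rad of upright; the cassette hangs still (under 0.03 m/s) and level (within 0.3 rad) from the fingers, both catches pinched in by over 4.5 mm, its underside over 50 mm above the deck (120 mm above the bench), touching neither the coder nor the jars nor the spare cassette (value of joint head_lever between -0.15 and 0.15 rad and z of cassette in the frame of coder above 0.12 m and value of joint each of catch_left, catch_right above 0.0045 m and contact force between cassette and the fingers above 2 N and contact force between cassette and coder below 0.05 N and contact force between cassette and jar_a below 0.05 N and contact force between cassette and jar_b below 0.05 N and contact force between cassette and jar_c below 0.05 N and contact force between cassette and spare_cassette below 0.05 N and angle between cassette's own z axis and vertical below 0.3 rad and linear speed of cassette below 0.03 m/s); the arm keeps its last pose, push and grip.
It fails at once if a jar is shifted by more than 3 cm or tipped (distance of any of jar_a, jar_b, jar_c from where it was at the start of the episode above 0.03 m or angle between any of jar_a, jar_b, jar_c's own z axis and vertical above 0.35 rad).
It fails at once if the spare cassette is shifted by more than 3 cm or tipped (distance of spare_cassette from where it was at the start of the episode above 0.03 m or angle between spare_cassette's own z axis and vertical above 0.35 rad).
It also fails if it takes over 48 s, if anything falls off the work surface, if the arm or the gripper's body presses on something with over 40 N, if the wrist force passes 120 N, or if a joint passes its speed limit or range.

## Working session

There is one attempt and no reset: what is moved stays moved. The work goes in short steps, Python scripts to look and compute and a tool call to move; the robot and the scene stay as the last step left them, time stands still between calls to the robot, and variables do not carry over. Pictures are saved under pics/ and viewed, at most 10 in all, crops included, and the job is handed in when it is done.

Besides the shell and the picture viewer there is one more tool, called after "Emit:" by a JSON object that holds its "op" and its "data", one argument or row to a line. jog_arm: Moves the arm, as the interface text tells. Scaled input: -1 to 1 covers 0.025 m each way for a shift and 4 degrees each way for a turn. Its arguments: {"type":"object","properties":{"dr":{"type":"array","items":{"type":"array","items":{"type":"number"}}},"translation":{"type":"array","items":{"type":"array","items":{"type":"number"}}},"jaw":{"type":"array","items":{"type":"number"}},"squeeze":{"type":"number"}},"required":["dr","translation","jaw"]}

```bash
mkdir -p pics; python3 - <<'E'
from workcell import manip, optics
import cv2, numpy as np
for n in("scene","top"):
    c=optics.camera(n); cv2.imwrite(f"pics/{n}0.png",c["color"][:,:,::-1]); np.savez(f"{n}0.npz",**c)
    print(n,c["mtx"].tolist(),(-c["R"].T@c["t"]).round(3),c["R"].round(3).tolist())
print(manip.get_obs())
E
```

```text
scene [[387.867158452341, 0.0, 276.61284669622745], [0.0, 387.867158452341, 205.2571140088719], [0.0, 0.0, 1.0]] [ 1.113 -0.372  0.629] [[0.475, 0.88, -0.021], [0.498, -0.288, -0.818], [-0.726, 0.378, -0.575]]
top [[413.5463332519001, 0.0, 279.36888487593126], [0.0, 413.5463332519001, 213.0475486726485], [0.0, 0.0, 1.0]] [ 0.38  -0.02   1.024] [[-0.001, -1.0, -0.009], [-0.992, 0.002, -0.125], [0.125, 0.009, -0.992]]
{'clock': 0.1, 'joint_pos': array([-1.1305422 ,  0.33281183, -0.06470545,  1.46085317,  0.02161168,
        1.34989949, -0.08851331]), 'joint_velocities': array([-0.00015735, -0.00221363, -0.00047091, -0.00289083,  0.00157688,
        0.00139939, -0.00014054]), 'tau': array([ 6.12123404e-04, -6.26742983e+01,  4.86161700e-02, -3.92437327e+01,
        1.63213693e-02,  6.72732902e-03, -1.46806650e-05]), 'position': array([0.27891885, 0.55893793, 0.23059553]), 'ee_rot': array([ 2.29360140e-01,  9.73341420e-01, -6.27790574e-04, -1.13471886e-04]), 'ft_force': array([0.99469476, 0.44816844, 0.05198373]), 'torque': array([ 0.02362461,  0.00040397, -0.01634671]), 'grasp_force': 0.0, 'grip_width': 1.0005310456214265}
```

View pics/scene0.png

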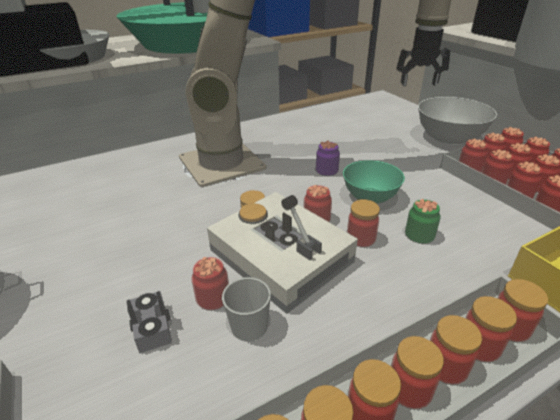

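View pics/top0.png

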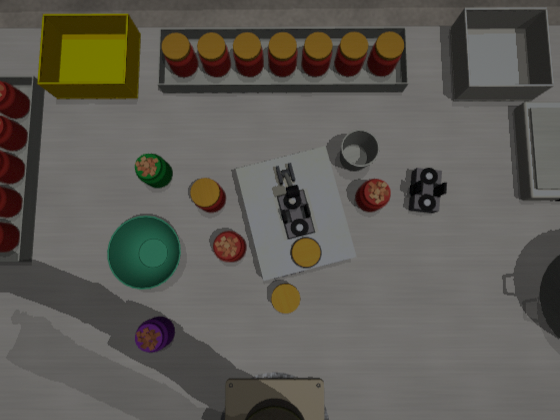

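The scene view shows the coder around px (283,245), with the lever leaning over the cassette. In the top view the coder is around (297,212), with jar_a at (229,246), jar_c at (208,194), jar_b at (374,194) and the spare at (426,190). I'll enlarge both views of the coder.

```bash
python3 - <<'E'
import cv2
a=cv2.imread("pics/top0.png")[135:285,220:370]; b=cv2.imread("pics/scene0.png")[175:305,200:365]
cv2.imwrite("pics/topc.png",cv2.resize(a,None,fx=4,fy=4,interpolation=cv2.INTER_CUBIC))
cv2.imwrite("pics/scenec.png",cv2.resize(b,None,fx=4,fy=4,interpolation=cv2.INTER_CUBIC))
E
```

```text
(no output)
```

View pics/topc.png

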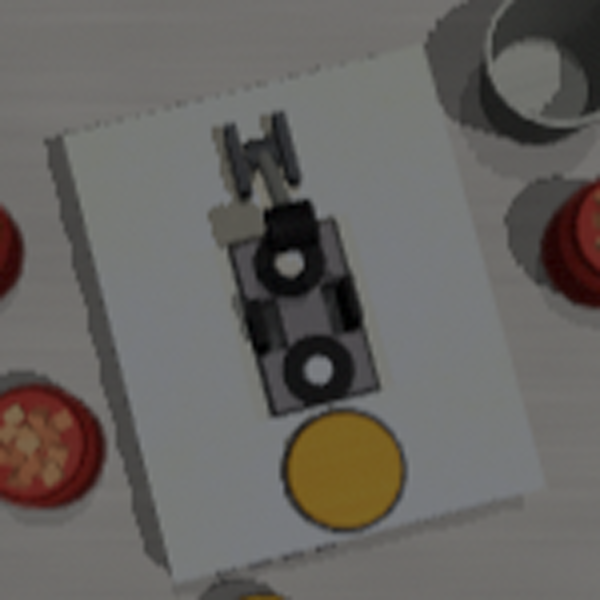

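View pics/scenec.png

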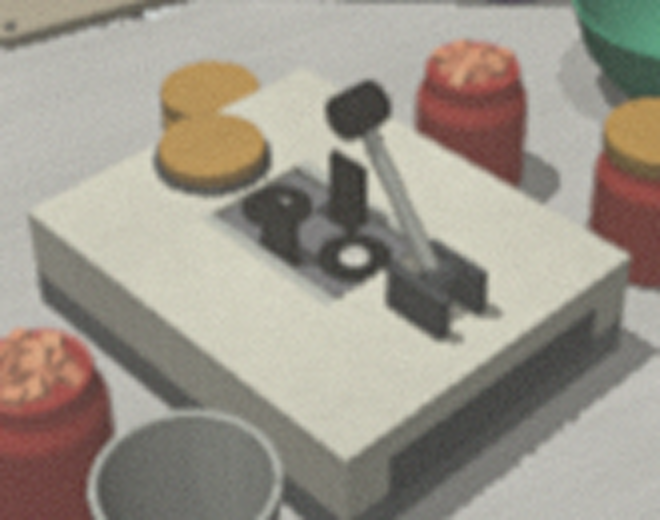

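Top crop: deck corners at (62,135), (422,43), (545,487) and (170,580), and the grip at (291,224). Scene crop: deck corners at (30,215), (303,70), (630,262) and (348,462), and the grip at (359,110). I'll triangulate these and fit the coder pose.

```bash
cat > h.py <<'E'
import numpy as np, cv2
from scipy.optimize import least_squares
C={n:dict(np.load(f"{n}0.npz")) for n in("scene","top")}
def proj(c,X): return cv2.projectPoints(np.atleast_2d(X).astype(float),cv2.Rodrigues(c["R"])[0],c["t"],c["mtx"],None)[0].reshape(-1,2)
def tri(a,b):
    P=[C[n]["mtx"]@np.c_[C[n]["R"],C[n]["t"]] for n in("top","scene")]
    X=cv2.triangulatePoints(*P,np.array(a,float),np.array(b,float)).ravel();return X[:3]/X[3]
T=lambda p:np.array(p)/4+[220,135]-.375
S=lambda p:np.array(p)/4+[200,175]-.375
def W(p,x): c,s=np.cos(p[2]),np.sin(p[2]); return np.array(x)@np.array([[c,s,0],[-s,c,0],[0,0,1]])+[p[0],p[1],0]
E
python3 - <<'E'
from h import *
names=["+x+y","+x-y","-x-y","-x+y","lid","grip"]
t=[(62,135),(422,43),(545,487),(170,580),(345,470),(291,224)]
s=[(630,262),(348,462),(30,215),(303,70),(213,145),(359,110)]
for n,a,b in zip(names,t,s):
    X=tri(T(a),S(b)); print(n,X.round(4),[ (proj(C[k],X)[0]-p).round(1).tolist() for k,p in(("top",T(a)),("scene",S(b)))])
M=np.array([[.14,.11,.07],[.14,-.11,.07],[-.13,-.11,.07],[-.13,.11,.07],[-.092,0,.084]])
f=lambda p:np.r_[(proj(C["top"],W(p,M))-T(t[:5])).ravel(),(proj(C["scene"],W(p,M))-S(s[:5])).ravel()]
r=least_squares(f,[.4,0,.2],loss="soft_l1");p=r.x;print("pose",p,np.degrees(p[2]));print(f(p).reshape(-1,2).round(1).tolist())
g=lambda q:np.r_[(proj(C["top"],W(p,[.095+.1*np.sin(q[0]),0,.09+.1*np.cos(q[0])]))-T(t[5])).ravel(),(proj(C["scene"],W(p,[.095+.1*np.sin(q[0]),0,.09+.1*np.cos(q[0])]))-S(s[5])).ravel()]
r=least_squares(g,[-.7]);print("lever",r.x,r.fun,W(p,[.095+.1*np.sin(r.x[0]),0,.09+.1*np.cos(r.x[0])]))
print("pads",W(p,[[0,.03,.094],[0,-.03,.094]]))
for k,z in(("top",0),("scene",0)): 
    for y in(.027,-.027): print(k,"tab top px",(proj(C[k],W(p,[0,y,.107]))[0]-([220,135] if k=="top" else [200,175]))*4)
np.save("pose.npy",p)
E
```

```text
+x+y [0.6083 0.0924 0.063 ] [[0.2, 0.1], [0.2, -0.0]]
+x-y [ 0.6629 -0.1209  0.0675] [[-0.2, -0.1], [-0.3, 0.0]]
-x-y [ 0.4004 -0.1876  0.0642] [[-0.4, -0.2], [-0.5, -0.0]]
-x+y [0.3468 0.0263 0.0653] [[0.5, 0.2], [0.5, -0.0]]
lid [ 0.4099 -0.0718  0.0788] [[-0.3, -0.2], [-0.4, 0.0]]
grip [ 0.5353 -0.0405  0.1688] [[0.0, 0.0], [0.0, -0.0]]
pose [ 0.5004655  -0.04919582  0.24850453] 14.238260794083331
[[0.1, -0.9], [0.1, -0.5], [0.1, -0.7], [0.8, 0.0], [-0.2, -0.8], [0.5, -2.2], [-0.4, -0.7], [-0.7, -1.7], [0.3, -1.3], [-0.3, -1.4]]
lever [-0.63746022] [ 0.00402177  0.0993756  -0.06572584 -0.7525149 ] [ 0.53485983 -0.04046828  0.17036099]
pads [[ 0.49308686 -0.02011738  0.094     ]
 [ 0.50784414 -0.07827426  0.094     ]]
top tab top px [256.10245589 315.60173488]
top tab top px [349.61405337 291.83993415]
scene tab top px [348.11639046 153.19031032]
scene tab top px [277.22005362 193.81524237]
```

The residuals are about 1 px and the deck height triangulates to 63–67 mm, which is close enough to 70. The pose is (0.500, -0.049) at a yaw of 14.2°, with the lever at about -0.64 rad. First I'll turn the tool so its y axis follows the coder's y, while rising 25 mm.

Emit:
{"op": "jog_arm", "data": {
  "dr": [
    [0,0,-1],
    [0,0,-1],
    [0,0,-1],
    [0,0,-1],
    [0,0,-1],
    [0,0,-1],
    [0,0,-1],
    [0,0,-1],
    [0,0,-1],
    [0,0,-1]
  ],
  "translation": [
    [0,0,-0.1],
    [0,0,-0.1],
    [0,0,-0.1],
    [0,0,-0.1],
    [0,0,-0.1],
    [0,0,-0.1],
    [0,0,-0.1],
    [0,0,-0.1],
    [0,0,-0.1],
    [0,0,-0.1]
  ],
  "jaw": [1,1,1,1,1,1,1,1,1,1],
  "squeeze": 25
}}

```text
clock: 1.1
position: [0.2789, 0.5591, 0.2559]
ee_rot: [-0.119, 0.993, -0.0, -0.0]
ft_force: [-0.2, 0.8, -0.2]
grip_width: 1.0
grasp_force: 0.0
```

```bash
cat >> h.py <<'E'
from scipy.spatial.transform import Rotation as Ro
def rel(target,o=None):
    "target TCP in coder frame -> shift in tool axes, units of 25 mm; plus turn left in 4 deg"
    from workcell import manip
    o=o or manip.get_obs(); p=np.load("pose.npy"); R=Ro.from_quat(o["ee_rot"])
    Rt=Ro.from_euler("z",p[2])*Ro.from_matrix(np.diag([-1,1,-1.]))
    X=o["position"]-[p[0],p[1],0]; print("TCP coder mm",(Ro.from_euler("z",-p[2]).apply(X)*1e3).round(1),"t",round(o["clock"],2),"grip",o["grip_width"],o["grasp_force"],"F",o["ft_force"].round(1))
    print("units",(R.inv().apply(W(p,target)-o["position"])/.025).round(2),"turn",((R.inv()*Rt).as_rotvec(degrees=True)/4).round(2), "q7",o["joint_pos"].round(2))
E
python3 -c "
from h import *
rel([.0355,0,.250])"
```

```text
TCP coder mm [-65.1 644.1 255.9] t 1.1 grip 0.9995548261211675 0.0 F [-0.2  0.8 -0.2]
units [ -4.29 -25.72   0.25] turn [-0.01 -0.01 -0.15] q7 [-1.06  0.33 -0.16  1.42  0.05  1.4   0.59]
```

Emit:
{"op": "jog_arm", "data": {
  "dr": [
    [0,0,-0.15],
    [0,0,0],
    [0,0,0],
    [0,0,0],
    [0,0,0],
    [0,0,0],
    [0,0,0],
    [0,0,0],
    [0,0,0],
    [0,0,0]
  ],
  "translation": [
    [-0.17,-1,0],
    [-0.17,-1,0],
    [-0.17,-1,0],
    [-0.17,-1,0],
    [-0.17,-1,0],
    [-0.17,-1,0],
    [-0.17,-1,0],
    [-0.17,-1,0],
    [-0.17,-1,0],
    [-0.17,-1,0]
  ],
  "jaw": [1,1,1,1,1,1,1,1,1,1]
}}

```text
clock: 2.1
position: [0.381, 0.3259, 0.256]
ee_rot: [-0.123, 0.992, -0.0, -0.0]
ft_force: [0.7, 0.4, 0.2]
grip_width: 1.001
grasp_force: 0.0
```

Emit:
{"op": "jog_arm", "data": {
  "dr": [
    [0,0,0],
    [0,0,0],
    [0,0,0],
    [0,0,0],
    [0,0,0],
    [0,0,0],
    [0,0,0],
    [0,0,0],
    [0,0,0],
    [0,0,0]
  ],
  "translation": [
    [-0.17,-1,0],
    [-0.17,-1,0],
    [-0.17,-1,0],
    [-0.17,-1,0],
    [-0.17,-1,0],
    [-0.17,-1,0],
    [-0.17,-1,0],
    [-0.17,-1,0],
    [-0.17,-1,0],
    [-0.17,-1,0]
  ],
  "jaw": [1,1,1,1,1,1,1,1,1,1]
}}

```text
clock: 3.1
position: [0.483, 0.0938, 0.2561]
ee_rot: [-0.123, 0.992, -0.0, -0.0]
ft_force: [0.5, 0.2, -0.2]
grip_width: 1.0
grasp_force: 0.0
```

Emit:
{"op": "jog_arm", "data": {
  "dr": [
    [0,0,0],
    [0,0,0],
    [0,0,0],
    [0,0,0],
    [0,0,0],
    [0,0,0],
    [0,0,0],
    [0,0,0]
  ],
  "translation": [
    [-0.17,-1,0],
    [-0.17,-1,0],
    [-0.17,-1,0],
    [-0.17,-1,0],
    [-0.17,-1,0],
    [0,-0.72,0.3],
    [0,0,0],
    [0,0,0]
  ],
  "jaw": [1,1,1,1,1,1,1,1]
}}

```text
clock: 3.9
position: [0.538, -0.0383, 0.2484]
ee_rot: [-0.122, 0.992, 0.0, -0.0]
ft_force: [0.5, 0.7, 0.2]
grip_width: 0.997
grasp_force: 0.0
```

```bash
python3 -c "
from h import *
rel([.0355,0,.151])"
```

```text
TCP coder mm [ 39.1   1.3 248.4] t 3.9 grip 0.9973850711722354 0.0 F [0.5 0.7 0.2]
units [ 0.14 -0.05  3.9 ] turn [ 0.01 -0.01 -0.04] q7 [-0.36  0.13  0.38  1.68 -0.05  1.34  1.85]
```

Emit:
{"op": "jog_arm", "data": {
  "dr": [
    [0,0,-0.04],
    [0,0,0],
    [0,0,0],
    [0,0,0],
    [0,0,0],
    [0,0,0]
  ],
  "translation": [
    [0.14,-0.05,0.9],
    [0,0,1],
    [0,0,1],
    [0,0,0.7],
    [0,0,0.3],
    [0,0,0]
  ],
  "jaw": [1,1,1,1,0.8,0.6]
}}

```text
clock: 4.5
position: [0.5348, -0.0397, 0.1508]
ee_rot: [-0.125, 0.992, 0.0, -0.001]
ft_force: [0.7, -0.7, 0.6]
grip_width: 0.695
grasp_force: 0.0
```

```bash
python3 - <<'E'
from h import *
from workcell import optics
rel([.0355,0,.151])
a=optics.camera("scene")["color"][130:280,200:350,::-1]; b=optics.camera("top")["color"][135:285,220:370,::-1]
cv2.imwrite("pics/g1.png",cv2.resize(np.hstack([a,b]),(800,400),interpolation=cv2.INTER_CUBIC))
E
```

```text
TCP coder mm [ 35.6   0.7 150.8] t 4.5 grip 0.6951306379140328 0.0 F [ 0.7 -0.7  0.6]
units [ 0.   -0.03 -0.01] turn [ 0.01 -0.02  0.02] q7 [-0.34  0.2   0.37  1.82 -0.08  1.14  1.88]
```

View pics/g1.png

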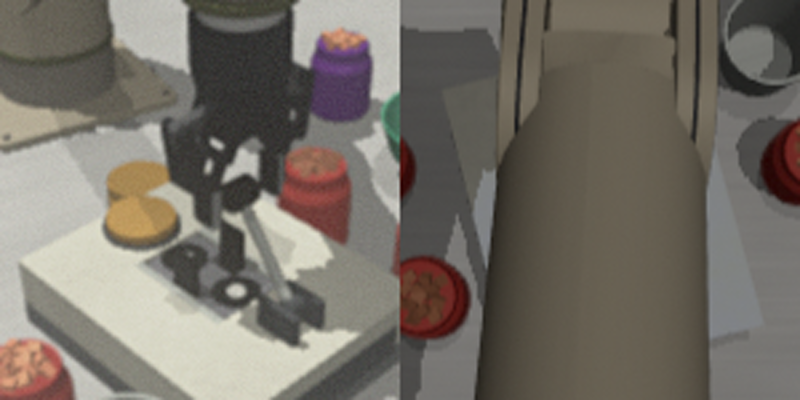

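The grip at (240,190) lies between the two fingers, at (207,205) and (268,180), in the scene half. The top view is blocked by the arm. I'll close on it now.

Emit:
{"op": "jog_arm", "data": {
  "dr": [
    [0,0,0],
    [0,0,0],
    [0,0,0],
    [0,0,0],
    [0,0,0],
    [0,0,0]
  ],
  "translation": [
    [0,0,0],
    [0,0,0],
    [0,0,0],
    [0,0,0],
    [0,0,0],
    [0,0,0]
  ],
  "jaw": [0.4,0.3,0.2,0.2,0.2,0.2],
  "squeeze": 25
}}

```text
clock: 5.2
position: [0.5356, -0.0406, 0.1522]
ee_rot: [-0.124, 0.992, 0.0, 0.001]
ft_force: [-2.9, 0.9, 6.1]
grip_width: 0.3
grasp_force: 26.1
```

Gripped at an opening of about 25.5 mm. Next I swing the lever up along its arc.

Emit:
{"op": "jog_arm", "data": {
  "dr": [
    [0,0,0],
    [0,0,0],
    [0,0,0],
    [0,0,0],
    [0,0,0],
    [0,0,0],
    [0,0,0],
    [0,0,0],
    [0,0,0],
    [0,0,0]
  ],
  "translation": [
    [-0.26,0,-0.18],
    [-0.28,0,-0.16],
    [-0.29,0,-0.14],
    [-0.3,0,-0.11],
    [-0.31,0,-0.09],
    [-0.31,0,-0.06],
    [-0.31,0,-0.04],
    [-0.32,0,-0.01],
    [0,0,0],
    [0,0,0]
  ],
  "jaw": [0.2,0.2,0.2,0.2,0.2,0.2,0.2,0.2,0.2,0.2]
}}

```text
clock: 6.2
position: [0.5937, -0.0257, 0.1711]
ee_rot: [-0.124, 0.992, 0.0, 0.001]
ft_force: [0.8, 2.1, -3.5]
grip_width: 0.295
grasp_force: 25.0
```

```bash
python3 - <<'E'
from h import *
rel([.095,0,.171])
from workcell import optics
c=optics.camera("scene"); a=c["color"][120:270,200:400,::-1]
cv2.imwrite("pics/g2.png",cv2.resize(a,(800,600),interpolation=cv2.INTER_CUBIC))
p=np.load("pose.npy")
for q in(-.2,0,.2): print(q,(proj(c,W(p,[.095+.1*np.sin(q),0,.09+.1*np.cos(q)]))[0]-[200,120])*4)
E
```

```text
TCP coder mm [ 9.610e+01 -1.000e-01  1.711e+02] t 6.2 grip 0.2951462129385446 25.03963530063629 F [ 0.8  2.1 -3.5]
units [0.05 0.01 0.  ] turn [0.   0.02 0.01] q7 [-0.34  0.31  0.37  1.65 -0.12  1.21  1.88]
-0.2 [412.48615892 328.5591346 ]
0 [441.6501126  341.67455173]
0.2 [471.5192207  361.95539088]
```

View pics/g2.png

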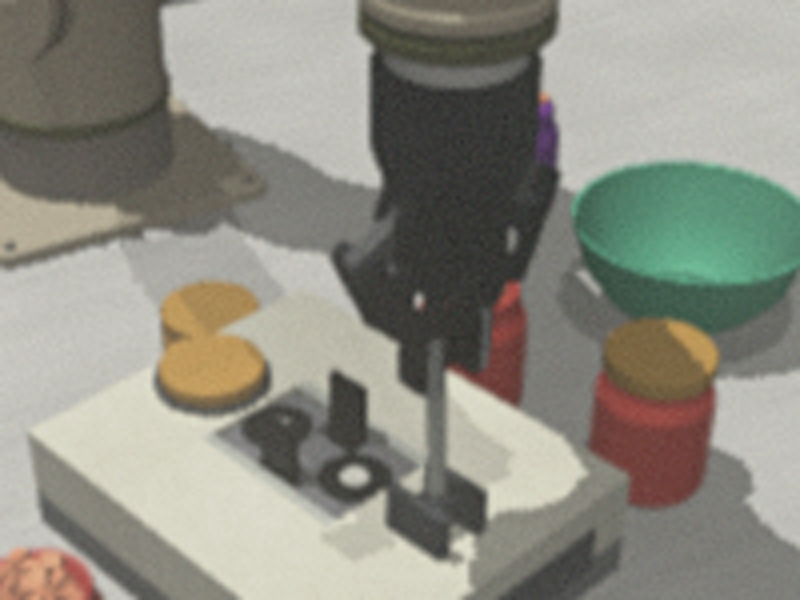

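The rod at (435,345–490) stands vertical, and the TCP is 96 mm along the coder's x, so the lever is about upright. I'll release it and rise straight up.

Emit:
{"op": "jog_arm", "data": {
  "dr": [
    [0,0,0],
    [0,0,0],
    [0,0,0],
    [0,0,0],
    [0,0,0],
    [0,0,0],
    [0,0,0],
    [0,0,0],
    [0,0,0],
    [0,0,0]
  ],
  "translation": [
    [0,0,0],
    [0,0,0],
    [0,0,0],
    [0,0,0],
    [0,0,-0.3],
    [0,0,-0.6],
    [0,0,-0.8],
    [0,0,-0.8],
    [0,0,-0.5],
    [0,0,0]
  ],
  "jaw": [0.5,0.7,0.9,1,1,1,1,1,1,1]
}}

```text
clock: 7.25
position: [0.5939, -0.0262, 0.2487]
ee_rot: [-0.124, 0.992, 0.0, 0.002]
ft_force: [-0.3, -0.2, -1.2]
grip_width: 0.998
grasp_force: 0.0
```

Emit:
{"op": "jog_arm", "data": {
  "dr": [
    [0,0,0],
    [0,0,0],
    [0,0,0],
    [0,0,0],
    [0,0,0],
    [0,0,0]
  ],
  "translation": [
    [0.4,0,-0.5],
    [0.8,0,0],
    [0.9,0,0],
    [0.9,0,0],
    [0.8,0,0],
    [0,0,0]
  ],
  "jaw": [1,1,1,1,1,1]
}}

```text
clock: 7.85
position: [0.4985, -0.0506, 0.2588]
ee_rot: [-0.123, 0.992, 0.0, -0.0]
ft_force: [0.8, 0.4, 0.2]
grip_width: 1.001
grasp_force: 0.0
```

```bash
python3 - <<'E'
from h import *
rel([0,0,.078])
from workcell import optics
c=optics.camera("scene"); a=c["color"][150:270,220:340,::-1]
cv2.imwrite("pics/g3.png",cv2.resize(a,(600,600),interpolation=cv2.INTER_CUBIC))
p=np.load("pose.npy")
f=lambda x:((proj(c,W(p,x))[0]-[220,150])*5).round(0)
for q in(-.15,0,.15): print(q,f([.095+.1*np.sin(q),0,.09+.1*np.cos(q)]))
for y in (.03,-.03): print([f([x,y,.105]) for x in(-.013,.013)])
E
```

```text
TCP coder mm [ -2.2  -0.9 258.8] t 7.85 grip 1.00109373789664 0.0 F [0.8 0.4 0.2]
units [-0.09  0.03  7.23] turn [ 0.01 -0.01 -0.02] q7 [-0.36  0.03  0.38  1.76 -0.01  1.36  1.84]
-0.15 [425. 264.]
0 [452. 277.]
0.15 [480. 295.]
[array([320., 305.]), array([360., 330.])]
[array([222., 361.]), array([261., 387.])]
```

View pics/g3.png

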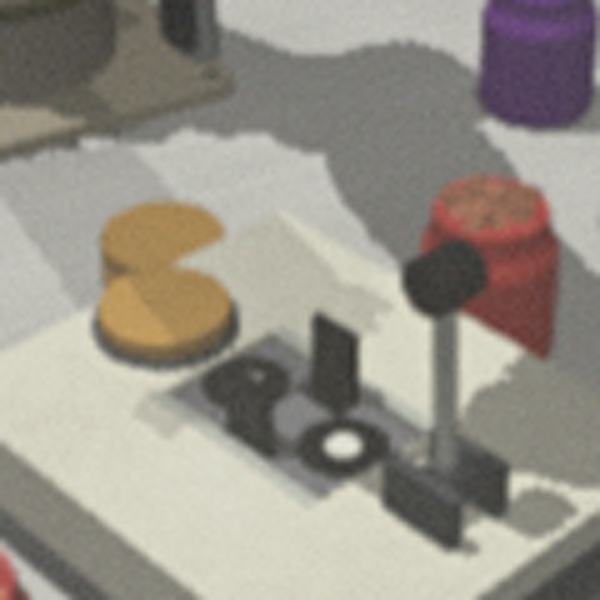

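The grip at (446,278) is within about 1 px of its predicted upright spot (452,277), and the tabs are where they should be, with the +y tab top at (336,322). I'll descend astride the tabs.

Emit:
{"op": "jog_arm", "data": {
  "dr": [
    [0,0,-0.02],
    [0,0,0],
    [0,0,0],
    [0,0,0],
    [0,0,0],
    [0,0,0],
    [0,0,0],
    [0,0,0],
    [0,0,0],
    [0,0,0]
  ],
  "translation": [
    [-0.09,0.03,0.8],
    [0,0,1],
    [0,0,1],
    [0,0,1],
    [0,0,0.8],
    [0,0,0.8],
    [0,0,0.7],
    [0,0,0.6],
    [0,0,0.5],
    [0,0,0]
  ],
  "jaw": [1,1,1,1,1,1,1,1,1,1],
  "squeeze": 22
}}

```text
clock: 8.9
position: [0.5019, -0.048, 0.0769]
ee_rot: [-0.125, 0.992, 0.0, -0.002]
ft_force: [-0.7, 0.2, 0.2]
grip_width: 1.001
grasp_force: 0.0
```

Emit:
{"op": "jog_arm", "data": {
  "dr": [
    [0,0,0],
    [0,0,0],
    [0,0,0],
    [0,0,0],
    [0,0,0],
    [0,0,0],
    [0,0,0],
    [0,0,0]
  ],
  "translation": [
    [0,0,0],
    [0,0,0],
    [0,0,0],
    [0,0,0],
    [0,0,0],
    [0,0,0],
    [0,0,0],
    [0,0,0]
  ],
  "jaw": [0.85,0.75,0.65,0.55,0.45,0.45,0.45,0.45]
}}

```text
clock: 9.7
position: [0.5039, -0.0488, 0.0801]
ee_rot: [-0.124, 0.992, -0.0, 0.001]
ft_force: [-1.5, -2.5, 11.8]
grip_width: 0.506
grasp_force: 21.0
```

```bash
python3 -c "
from h import *
rel([0,0,.19])"
```

```text
TCP coder mm [ 3.5 -0.4 80.1] t 9.7 grip 0.5063513113645398 20.976696610450745 F [-1.5 -2.5 11.8]
units [ 0.13  0.01 -4.4 ] turn [-0.01  0.04  0.01] q7 [-0.33  0.22  0.38  1.96 -0.1   0.97  1.91]
```

Both catches feel pinched (43 mm, 21 N). I'll try a short, slow lift and watch the force.

Emit:
{"op": "jog_arm", "data": {
  "dr": [
    [0,0,0],
    [0,0,0],
    [0,0,0],
    [0,0,0],
    [0,0,0],
    [0,0,0]
  ],
  "translation": [
    [0,0,0],
    [0,0,-0.15],
    [0,0,-0.15],
    [0,0,-0.15],
    [0,0,-0.15],
    [0,0,0]
  ],
  "jaw": [0.4,0.4,0.4,0.4,0.4,0.4],
  "squeeze": 25
}}

```text
clock: 10.3
position: [0.503, -0.0481, 0.094]
ee_rot: [-0.125, 0.992, 0.0, 0.0]
ft_force: [0.4, -0.0, -1.8]
grip_width: 0.488
grasp_force: 26.7
```

```bash
python3 - <<'E'
from h import *
rel([0,0,.19])
from workcell import optics
c=optics.camera("scene"); a=c["color"][150:270,220:340,::-1]
cv2.imwrite("pics/g4.png",cv2.resize(a,(600,600),interpolation=cv2.INTER_CUBIC))
E
```

```text
TCP coder mm [ 2.8  0.5 94. ] t 10.3 grip 0.4879313629983853 26.702614724636078 F [ 0.4 -0.  -1.8]
units [ 0.11 -0.02 -3.84] turn [0.   0.01 0.02] q7 [-0.34  0.2   0.38  1.95 -0.09  1.    1.9 ]
```

View pics/g4.png

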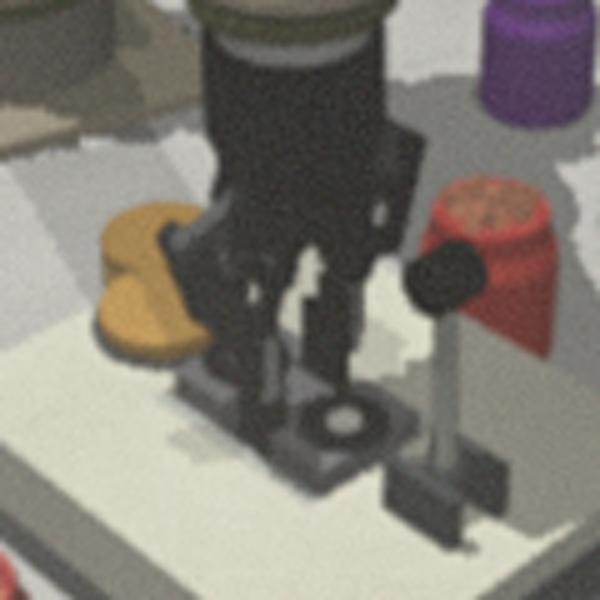

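The cassette is out by about 15 mm (its sides show above the deck at (300,480)), it hangs level, and the weight reads about 1.8 N. I'll carry on straight up.

Emit:
{"op": "jog_arm", "data": {
  "dr": [
    [0,0,0],
    [0,0,0],
    [0,0,0],
    [0,0,0],
    [0,0,0],
    [0,0,0],
    [0,0,0],
    [0,0,0],
    [0,0,0],
    [0,0,0]
  ],
  "translation": [
    [0,0,-0.2],
    [0,0,-0.3],
    [0,0,-0.4],
    [0,0,-0.5],
    [0,0,-0.5],
    [0,0,-0.5],
    [0,0,-0.5],
    [0,0,-0.5],
    [0,0,-0.5],
    [0,0,-0.3]
  ],
  "jaw": [0.4,0.4,0.4,0.4,0.4,0.4,0.4,0.4,0.4,0.4]
}}

```text
clock: 11.35
position: [0.5031, -0.0482, 0.2]
ee_rot: [-0.125, 0.992, 0.0, 0.001]
ft_force: [0.2, 0.3, -2.1]
grip_width: 0.489
grasp_force: 26.7
```

Emit:
{"op": "jog_arm", "data": {
  "dr": [
    [0,0,0],
    [0,0,0],
    [0,0,0],
    [0,0,0],
    [0,0,0],
    [0,0,0],
    [0,0,0]
  ],
  "translation": [
    [0,0,-0.2],
    [0,0,-0.1],
    [0,0,0],
    [0,0,0],
    [0,0,0],
    [0,0,0],
    [0,0,0]
  ],
  "jaw": [0.4,0.4,0.4,0.4,0.4,0.4,0.4]
}}

```text
clock: 12.05
position: [0.5027, -0.0482, 0.2058]
ee_rot: [-0.125, 0.992, 0.0, -0.0]
ft_force: [-0.2, -0.6, -0.8]
grip_width: 0.49
grasp_force: 26.7
```

```bash
python3 - <<'E'
from h import *
rel([0,0,.19])
from workcell import optics
c=optics.camera("scene"); a=c["color"][110:310,190:390,::-1]
cv2.imwrite("pics/g5.png",cv2.resize(a,(600,600),interpolation=cv2.INTER_CUBIC))
p=np.load("pose.npy")
for z in(.12,.14,.15,.16): print(z,[((proj(c,W(p,[x,y,z]))[0]-[190,110])*3).round(0).tolist() for x,y in((.05,-.03),(-.05,-.03),(.05,.03))])
E
```

```text
TCP coder mm [  2.4   0.4 205.8] t 12.05 grip 0.49000459033839755 26.70278638601303 F [-0.2 -0.6 -0.8]
units [ 0.1  -0.02  0.63] turn [ 0.   -0.    0.02] q7 [-0.36  0.08  0.38  1.83 -0.03  1.24  1.85]
0.12 [[282.0, 359.0], [190.0, 299.0], [342.0, 323.0]]
0.14 [[281.0, 336.0], [189.0, 277.0], [342.0, 301.0]]
0.15 [[281.0, 325.0], [188.0, 266.0], [342.0, 289.0]]
0.16 [[281.0, 313.0], [187.0, 255.0], [343.0, 278.0]]
```

View pics/g5.png

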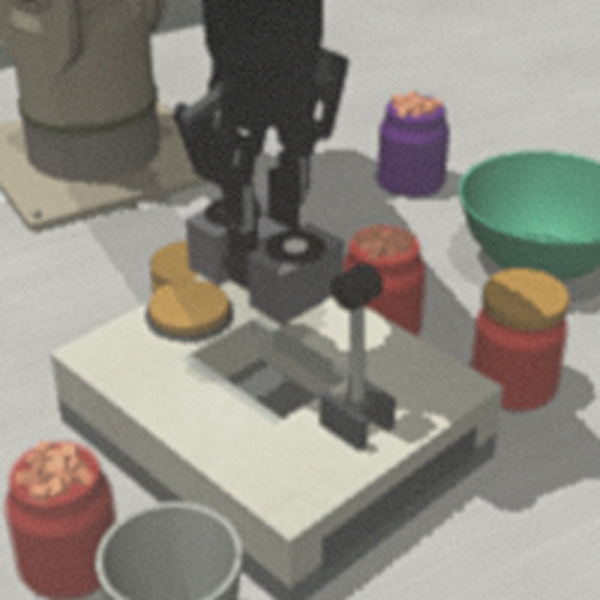

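The cassette's lowest corner at (288,323) puts its underside at about 0.15 m. It hangs level and still, the lever is upright, and the jars haven't moved. Handing in.

```bash
python3 -c "
from workcell import manip
print(manip.hand_in())"
```

```text
the job is handed in; nothing more can be done
None
```

I handed the job in at about 12 s: the lever was set upright first, and the arm holds the cassette level by its pinched catches, underside about 15 cm above the bench (8 cm above the deck). The jars in view looked unmoved; the spare cassette was not in the last picture, and the hand-in returned no verdict.

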